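# Cover the garnish pots for the fridge

## Task

Cover the four open pots for the fridge: take each coloured lid from the draining rack and set it on the pot with the same coloured rim, so that it sits flat and fully home. Leave the pots standing where they are, and do not shift or knock over the bottle or the upturned glass.

Things in the scene. Friction and masses are not known exactly. Their poses are not given: they have to be found in the camera images.
- lid_yellow: yellow plastic pot lid with a black knob, lying knob up on the wire rack (top 20 mm above the table) in one baking tray; mass 0.06 to 0.14 kg. Origin: centre of its underside, z up through the knob, round about z. Round plug 88 mm across, z 0 to 8 mm; then a flat disc 118 mm across, z 8 to 13 mm, which rests on the pot's rim; then the round knob, 26 mm across, its top at z = 45 mm
- pot_yellow: loose round steel pot with a yellow collar round its rim, holding three lemons, standing upright in the other, paper-lined baking tray (its floor 6 mm above the table); 0.3 to 0.95 kg. Origin: centre of its underside, z up. 100 mm high, 112 mm across at the rim, mouth 102 mm across; the contents stay 15 mm or more below the rim. With its lid home, the lid's origin lies on the pot's axis (up to about 7 mm of play) 92 mm above the pot's origin
- lid_blue: blue plastic pot lid with a black knob, lying knob up on the wire rack (top 20 mm above the table) in one baking tray; mass 0.06 to 0.14 kg. Origin: centre of its underside, z up through the knob, round about z. Round plug 74 mm across, z 0 to 8 mm; then a flat disc 104 mm across, z 8 to 13 mm, which rests on the pot's rim; then the round knob, 26 mm across, its top at z = 45 mm
- pot_blue: loose round steel pot with a blue collar round its rim, holding three garlic bulbs, standing upright in the other, paper-lined baking tray (its floor 6 mm above the table); 0.3 to 0.95 kg. Origin: centre of its underside, z up. 90 mm high, 98 mm across at the rim, mouth 88 mm across; the contents stay 15 mm or more below the rim. With its lid home, the lid's origin lies on the pot's axis (up to about 7 mm of play) 82 mm above the pot's origin
- lid_green: green plastic pot lid with a black knob, lying knob up on the wire rack (top 20 mm above the table) in one baking tray; mass 0.06 to 0.14 kg. Origin: centre of its underside, z up through the knob, round about z. Round plug 60 mm across, z 0 to 8 mm; then a flat disc 90 mm across, z 8 to 13 mm, which rests on the pot's rim; then the round knob, 26 mm across, its top at z = 45 mm
- pot_green: loose round steel pot with a green collar round its rim, holding three small limes, standing upright in the other, paper-lined baking tray (its floor 6 mm above the table); 0.3 to 0.95 kg. Origin: centre of its underside, z up. 80 mm high, 84 mm across at the rim, mouth 74 mm across; the contents stay 15 mm or more below the rim. With its lid home, the lid's origin lies on the pot's axis (up to about 7 mm of play) 72 mm above the pot's origin
- lid_red: red plastic pot lid with a black knob, lying knob up on the wire rack (top 20 mm above the table) in one baking tray; mass 0.06 to 0.14 kg. Origin: centre of its underside, z up through the knob, round about z. Round plug 46 mm across, z 0 to 8 mm; then a flat disc 76 mm across, z 8 to 13 mm, which rests on the pot's rim; then the round knob, 26 mm across, its top at z = 45 mm
- pot_red: loose round steel pot with a red collar round its rim, holding cherry tomatoes, standing upright in the other, paper-lined baking tray (its floor 6 mm above the table); 0.3 to 0.95 kg. Origin: centre of its underside, z up. 70 mm high, 70 mm across at the rim, mouth 60 mm across; the contents stay 15 mm or more below the rim. With its lid home, the lid's origin lies on the pot's axis (up to about 7 mm of play) 62 mm above the pot's origin
- bottle: closed amber glass bottle, white cap, 56 mm across and 155 mm tall, standing among the pots; origin at the centre of its underside, z up. The tallest thing on the two trays (its top about 160 mm above the table)
- glass: green drinking glass, upside down on the rack among the lids, 70 mm across at its mouth (below), 100 mm tall; origin at the centre of its mouth, z up

How it is judged:
By the outcome, as a careful person would: the job done as asked, in the order asked, and still so for the second after the job is handed in, with the robot touching nothing.
It also fails if it takes over 125 s, if anything falls off the work surface, if the arm or the gripper's body presses on something with over 40 N, if the wrist force passes 120 N, or if a joint passes its speed limit or range.

## Robot

A 6-joint arm with a two-finger parallel gripper is mounted at the origin on the work surface. World frame = base frame: x ahead of the robot, y to its left, z up, the work surface at z = 0. Lengths are in m, angles in rad, forces in N, time in s.
With the tool pointing down it reaches from about 0.3 to 0.775 m from the base axis. Payload 14.6 kg.
Tool frame: the origin (TCP) lies at the very end of the fingers, on their centre line; the grasp point (between the pads) lies 19 mm behind it; z points along the fingers, x is the direction in which the jaws open and shut, and the axes are right-handed (so a half turn about z gives the same grasp; the last joint's range is limited). The gripper opens to 85 mm and grips with 20 to 120 N. Pads are 22 mm wide; open, the fingers measure 114 mm over their backs; the gripper's body (76 mm by 85 mm) begins 54 mm behind the grasp point. The pads swing forward as they close: fully open they stand 13 mm farther back than shut.
Start: joints at [1.231, 0.3, 1.521, -0, 1.321, -0.067], TCP at [0.148, 0.53, 0.231] pointing down, gripper open.
Joint ranges: [-3.03, 3.03], [-0.79, 2.21], [0.23, 2.52], [-1.04, 4.18], [0, 3.07], [-2.55, 2.55]. Speed limits (rad/s): [2.22, 2.22, 2.57, 3.14, 3.14, 3.14].

## Interface

Orientations are given as a unit quaternion [w, x, y, z].
In Python, from workcell import goto, move_straight, move_joints, set_gripper, hold, solve_ik, observe, get_image, camera_info, PlanningError, job_done gives the robot as it stands. Calls block until the motion is done:
- goto(position, orientation): joint-space move of the TCP to a pose.
- move_straight(position, rot=None, velocity=0.15, contact_N=None): straight line of the TCP; rot=None keeps the orientation; velocity is the mean speed in m/s. With contact_N (N) it stops when the force on the tool has changed by that much, and returns True; else False.
- move_joints(angles): joint-space move.
- set_gripper(opening, force=None): finger opening in m; force is the grip in N (None keeps the last); returns when the fingers have stopped.
- hold(seconds).
- solve_ik(position, orientation): joint angles nearest the present ones, or None.
- observe(): the state.
- get_image(name): name is "scene" or "top" or "wrist"; returns (picture, depth): 420x560x3 uint8, red, green, blue; 420x560 float32, m along the optical axis (not along the pixel's ray), 0 where there is no reading.
- camera_info(name): a dict with "K" (3x3 intrinsics, pixels), "origin" and "orientation" of the camera in the world. Camera axes: x right, y down, z forward; pixel columns grow to the right and rows downward; lengths in m; the calibration is good to about 2 mm. A picture is of the moment at which its call begins: read the wrist's pose just before it. camera_info takes no time and is no camera call; for the wrist camera it gives the pose at the moment of the call.
A pose or a line that the arm cannot do raises PlanningError and nothing moves.
- job_done(): hands the job in, once; it reports no verdict.
The state is a dict: "clock": time; "joint_pos": joint angles; "qd": joint speeds; "joint_torque": joint torques, N m; "tool_pos": TCP position; "eef_rot": TCP orientation; "wrist_force": force on the tool from outside, world axes, zero at the start; "ft_torque": the same for the moment, N m; "finger_gap": finger opening in m.
Only numpy, scipy, OpenCV 4.12 (cv2) and the standard library are available. Lean on these libraries where they do the work, as an engineer would, in place of code of your own. Each camera call takes 0.05 s, during which the arm holds its last target.

## Working session

There is one attempt and no reset: what is moved stays moved. The work goes in short steps, each a Python script; the robot and the scene stay as the last script left them, time stands still between calls to the robot, and variables do not carry over. Pictures are saved under pics/ and viewed, and the job is handed in when it is done.

```bash
ls; mkdir -p pics; python3 - <<'E'
from workcell import *
import cv2,numpy as np
for n in ("scene","top","wrist"):
    im,d=get_image(n); cv2.imwrite(f"pics/a_{n}.png",im[...,::-1]); np.savez(f"a_{n}.npz",im=im,d=d)
    ci=camera_info(n); print(n,ci)
s=observe(); print(s)
E
```

```text
pics
scene {'K': array([[506.41728953,   0.        , 277.49173805],
       [  0.        , 506.41728953, 206.53009729],
       [  0.        ,   0.        ,   1.        ]]), 'origin': array([ 1.05293555, -0.41740615,  0.86223617]), 'orientation': array([-0.31209313,  0.84081281,  0.41735242, -0.14645357])}
top {'K': array([[521.52826317,   0.        , 281.3670445 ],
       [  0.        , 521.52826317, 202.42242511],
       [  0.        ,   0.        ,   1.        ]]), 'origin': array([ 3.68916301e-01, -1.68390290e-04,  1.28758809e+00]), 'orientation': array([ 0.04974556, -0.69831808,  0.71295834, -0.0395934 ])}
wrist {'K': array([[324.72335666,   0.        , 276.90058008],
       [  0.        , 324.72335666, 209.56989482],
       [  0.        ,   0.        ,   1.        ]]), 'origin': array([0.07432443, 0.55032777, 0.37418326]), 'orientation': array([0.12220149, 0.78737892, 0.59729758, 0.09130624])}
{'clock': 0.15, 'joint_pos': array([ 1.23138207e+00,  3.00349968e-01,  1.52143828e+00, -2.39269043e-05,
        1.32069333e+00, -6.66104914e-02]), 'qd': array([-0.00015457, -0.0005594 , -0.00121733,  0.00076038, -0.00213549,
        0.00176287]), 'joint_torque': array([-2.31477006e-04, -5.43660343e+01, -3.61886179e+01, -2.24262737e-05,
        3.12444739e-03, -2.68663086e-06]), 'tool_pos': array([0.14814277, 0.52948961, 0.23084817]), 'eef_rot': array([ 2.54141578e-04,  7.96688964e-01,  6.04389359e-01, -3.64819218e-04]), 'wrist_force': array([-0.22709045, -0.10692767,  0.47315853]), 'ft_torque': array([-0.00162099, -0.02890671, -0.05515295]), 'finger_gap': 0.08536517619546542}
```

View pics/a_top.png

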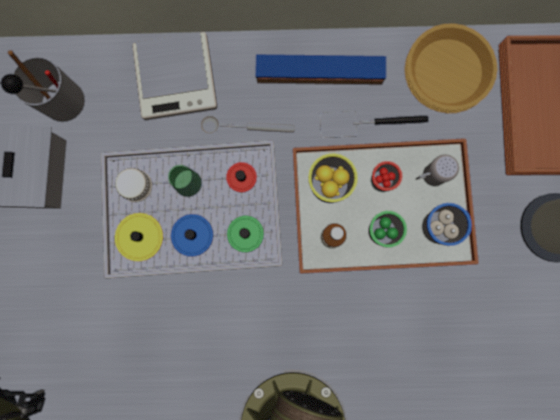

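View pics/a_scene.png

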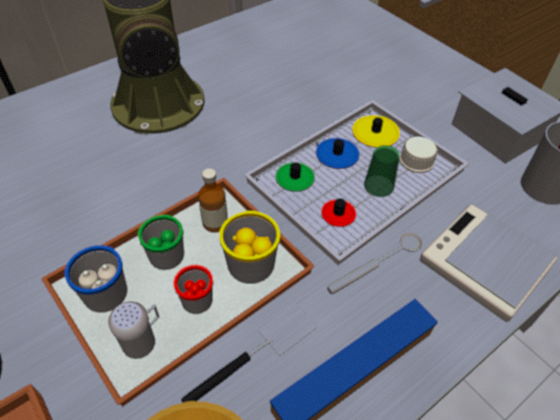

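View pics/a_wrist.png

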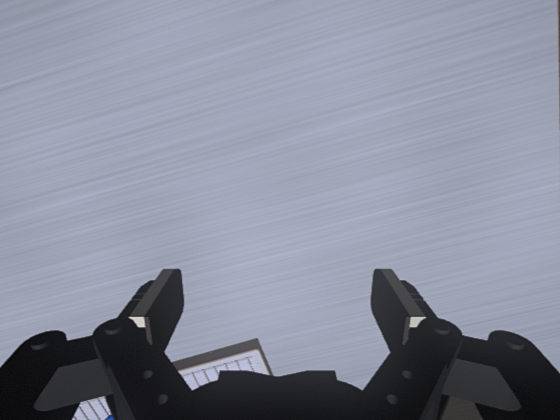

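The top view shows the lid tray on the left: yellow (138,237), blue (191,235), green (246,234) and red (241,177) lids, with the glass at (184,180). The pot tray is on the right: yellow (332,177), red (387,177), green (388,229) and blue (448,225) pots, with the bottle at (334,235). There's also a shaker at (440,170) and a white jar at (132,183), neither of which is on the list. I'll measure these now.

```bash
cat > h.py <<'E'
import numpy as np,cv2
from scipy.spatial.transform import Rotation as R
from scipy.optimize import least_squares
def Rm(q): return R.from_quat([q[1],q[2],q[3],q[0]]).as_matrix()
def plane(ci,uv,z):
    uv=np.asarray(uv,float).reshape(-1,2)
    r=np.c_[uv,np.ones(len(uv))]@np.linalg.inv(ci['K']).T@Rm(ci['orientation']).T
    o=np.asarray(ci['origin']); return o+r*((z-o[2])/r[:,2])[:,None]
def cloud(ci,d):
    v,u=np.mgrid[:d.shape[0],:d.shape[1]]
    p=np.stack([u*d,v*d,d],-1)@np.linalg.inv(ci['K']).T
    return p@Rm(ci['orientation']).T+np.asarray(ci['origin'])
def fixcirc(P,r):
    f=lambda c:np.hypot(P[:,0]-c[0],P[:,1]-c[1])-r
    s=least_squares(f,P[:,:2].mean(0),loss='soft_l1',f_scale=.002); return s.x,np.sqrt(np.mean(s.fun**2))
def circ(P):
    f=lambda c:np.hypot(P[:,0]-c[0],P[:,1]-c[1])-c[2]
    s=least_squares(f,[*P[:,:2].mean(0),.05],loss='soft_l1',f_scale=.002); return s.x
def mask(im,c):
    h,s,v=cv2.split(cv2.cvtColor(im,cv2.COLOR_RGB2HSV)); h=h.astype(int)
    lo,hi={'yellow':(24,36),'blue':(100,125),'green':(50,80),'red':(-8,6)}[c]
    h=np.where(h>150,h-180,h)
    return ((h>=lo)&(h<=hi)&(s>130)&(v>60)).astype(np.uint8)
LID=dict(yellow=.059,blue=.052,green=.045,red=.038)
POT=dict(yellow=(.1,.056),blue=(.09,.049),green=(.08,.042),red=(.07,.035))
E
cat > m.py <<'E'
from h import *
from workcell import camera_info
for n in ("top","scene"):
    z=np.load(f"a_{n}.npz");im,d=z['im'],z['d'];ci=camera_info(n);P=cloud(ci,d)
    print(n)
    for c in LID:
        m=mask(im,c)
        reg=(d>0)&(P[...,0]>.2)&(P[...,0]<.62)
        k,l,st,ce=cv2.connectedComponentsWithStats((m.astype(bool)&reg&(P[...,1]>0)).astype(np.uint8))
        i=1+np.argmax(st[1:,4]); mm=(l==i).astype(np.uint8)
        cnt=max(cv2.findContours(mm,0,cv2.CHAIN_APPROX_NONE)[0],key=len)[:,0]
        hull=cv2.convexHull(cnt)[:,0]
        Q=plane(ci,cnt,.033);x=circ(Q);zz=P[...,2][mm>0]
        # disc-only points
        print('lid',c,np.round(x,4),'z',np.round(np.percentile(zz,[5,50,95]),4),'hullfix',np.round(fixcirc(plane(ci,hull,.033),LID[c])[0],4))
        # knob
        c0=x[:2]; K=(np.hypot(P[...,0]-c0[0],P[...,1]-c0[1])<.03)&(P[...,2]>.055)
        if K.sum(): print('   knob',K.sum(),np.round(np.median(P[K],0),4),P[K][:,2].max())
        h,r=POT[c]; zr=h+.006
        S=m.astype(bool)&reg&(P[...,1]<0)&(abs(P[...,2]-zr)<.006)
        k,l,st,ce=cv2.connectedComponentsWithStats(cv2.dilate(S.astype(np.uint8),np.ones((3,3))))
        i=1+np.argmax(st[1:,4]); S&=(l==i)
        x=circ(P[S]); 
        M=m.astype(bool)&reg&(P[...,1]<0)&(np.hypot(P[...,0]-x[0],P[...,1]-x[1])<r+.02)&(P[...,2]>zr-.02)
        cnt=max(cv2.findContours(M.astype(np.uint8),0,cv2.CHAIN_APPROX_NONE)[0],key=len)[:,0]
        print('pot',c,S.sum(),np.round(x,4),'z',np.median(P[S][:,2]),'hullcirc',np.round(circ(plane(ci,cv2.convexHull(cnt)[:,0],zr)),4))
E
python3 m.py
```

```text
top
lid yellow [0.4532 0.3632 0.0552] z [0.0299 0.0339 0.0385] hullfix [0.4537 0.3617]
   knob 97 [0.4523 0.3616 0.0653] 0.07090511936928112
pot yellow 24 [ 0.5737 -0.1019  0.0526] z 0.10686633045121541 hullcirc [ 0.5778 -0.122   0.0115]
lid blue [0.4546 0.2348 0.0485] z [0.0303 0.0341 0.0389] hullfix [0.4552 0.2355]
   knob 100 [0.4542 0.2341 0.0652] 0.06993343054681
pot blue 286 [ 0.4627 -0.3643  0.0461] z 0.09650517035371187 hullcirc [ 0.4627 -0.3647  0.0487]Traceback (most recent call last):
  File "m.py", line 10, in <module>
    i=1+np.argmax(st[1:,4]); mm=(l==i).astype(np.uint8)
        ~~~~~~~~~^^^^^^^^^^
    return _wrapfunc(a, 'argmax', axis=axis, out=out, **kwds)
    return bound(*args, **kwds)
ValueError: attempt to get argmax of an empty sequence
```

```bash
python3 - <<'E'
import numpy as np,cv2
im=np.load('a_top.npz')['im'];H=cv2.cvtColor(im,cv2.COLOR_RGB2HSV)
for n,u,v in [('ly',120,237),('lb',178,235),('lg',233,234),('lr',231,177),('py',312,192),('py2',310,170),('pg',371,229),('pr',374,177),('glass',184,180),('lemon',330,190),('lime',380,235)]: print(n,H[v,u-1:u+3])
im=cv2.resize(im[130:280,290:480],None,fx=4,fy=4,interpolation=cv2.INTER_CUBIC);cv2.imwrite('pics/crop.png',im[...,::-1])
E
```

```text
ly [[ 30 144 170]
 [ 30 141 173]
 [ 31 141 175]
 [ 30 142 172]]
lb [[108 167 150]
 [107 172 148]
 [107 165 151]
 [108 162 153]]
lg [[ 65 112 157]
 [ 65 118 154]
 [ 65 117 153]
 [ 65 117 152]]
lr [[  2 179 162]
 [  2 172 168]
 [  2 175 168]
 [  2 174 167]]
py [[ 60   3 157]
 [ 34  28 139]
 [ 31  98 141]
 [ 30 133 159]]
py2 [[ 31  71 170]
 [ 31 116 171]
 [ 31 131 161]
 [ 29 132 124]]
pg [[ 64 112 141]
 [ 64  98 158]
 [ 67  70 149]
 [ 77  27 131]]
pr [[  3 165 161]
 [  1 146 157]
 [  0 127 135]
 [  0 155 132]]
glass [[ 64  82 127]
 [ 63  79 129]
 [ 64  79 129]
 [ 64  78 130]]
lemon [[ 29 153 170]
 [ 29 150 170]
 [ 29 149 171]
 [ 29 158 170]]
lime [[ 65 140 120]
 [ 66 141 125]
 [ 66 148 122]
 [ 65 148 119]]
```

View pics/crop.png

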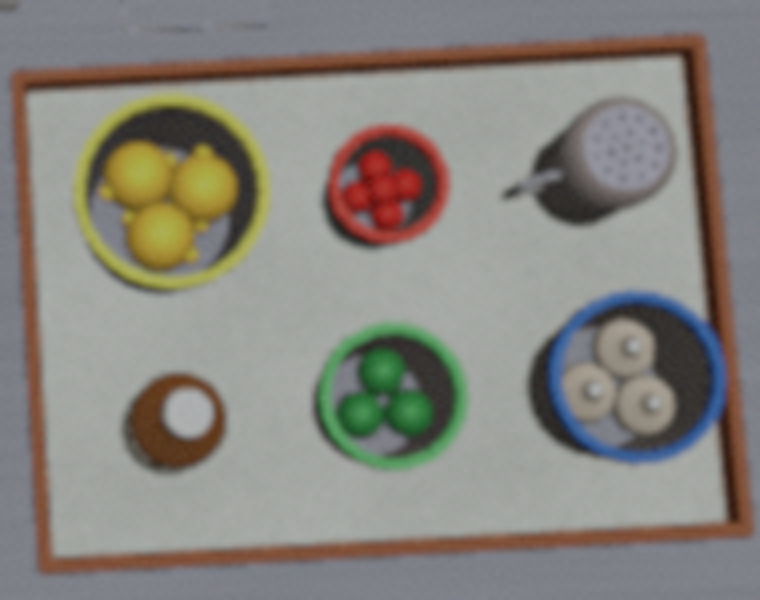

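```bash
cat > m.py <<'E'
from h import *
from workcell import camera_info
W={'top':dict(lids=dict(yellow=(138,237),blue=(191,235),green=(246,234),red=(241,177)),pots=dict(yellow=(332,177),blue=(448,225),green=(388,229),red=(387,177))),
'scene':dict(lids=dict(yellow=(376,130),blue=(338,152),green=(295,177),red=(339,212)),pots=dict(yellow=(250,236),blue=(95,272),green=(161,235),red=(194,282)))}
def msk(im,c):
    h,s,v=cv2.split(cv2.cvtColor(im,cv2.COLOR_RGB2HSV)); h=h.astype(int); h=np.where(h>150,h-180,h)
    lo,hi={'yellow':(24,36),'blue':(100,122),'green':(56,75),'red':(-8,5)}[c]
    s0={'yellow':75,'blue':110,'green':70,'red':110}[c]
    return ((h>=lo)&(h<=hi)&(s>s0)&(v>60)).astype(np.uint8)
for n in ("top","scene"):
    z=np.load(f"a_{n}.npz");im,d=z['im'],z['d'];ci=camera_info(n);P=cloud(ci,d)
    vv,uu=np.mgrid[:420,:560]
    print(n)
    for kind in ('lids','pots'):
      for c in LID:
        u,v=W[n][kind][c]; 
        r=LID[c] if kind=='lids' else POT[c][1]; zr=.033 if kind=='lids' else POT[c][0]+.006
        m=msk(im,c)*(np.hypot(uu-u,vv-v)<r*521*(1.35 if n=='scene' else 1.0)/1.0).astype(np.uint8)
        k,l,st,ce=cv2.connectedComponentsWithStats(m); m=(l==1+np.argmax(st[1:,4])).astype(np.uint8)
        cnt=max(cv2.findContours(m,0,cv2.CHAIN_APPROX_NONE)[0],key=len)
        hu=cv2.convexHull(cnt); (eu,ev),ax,an=cv2.fitEllipse(cnt)
        H=plane(ci,cnt[:,0],zr)
        (xc,yc),rr=cv2.minEnclosingCircle(H[:,:2].astype(np.float32))
        print(kind,c,'px',round(eu,1),round(ev,1),'circ',np.round(circ(H),4),'enc',np.round([xc,yc,rr],4),'ell->',np.round(plane(ci,[eu,ev],zr)[0,:2],4),'zmed',np.round(np.median(P[...,2][m>0]),4))
        if kind=='lids':
            hsv=cv2.cvtColor(im,cv2.COLOR_RGB2HSV)
            K=((hsv[...,2]<60)&(np.hypot(uu-u,vv-v)<r*300)).astype(np.uint8)
            mo=(uu[K>0].mean(),vv[K>0].mean())
            print('     knob px',np.round(mo,1),K.sum(),np.round(plane(ci,mo,.055)[0,:2],4))
E
python3 m.py
```

```text
top
lids yellow px 138.4 236.5 circ [0.4534 0.3634 0.0573] enc [0.4535 0.3636 0.0588] ell-> [0.453  0.3633] zmed 0.0339
     knob px [136.3 236.1] 83 [0.4527 0.3619]
lids blue px 191.5 234.9 circ [0.4546 0.2347 0.0492] enc [0.4546 0.2347 0.0504] ell-> [0.4543 0.2347] zmed 0.0341
     knob px [190.1 234.2] 77 [0.4546 0.2338]
lids green px 244.9 233.5 circ [0.4552 0.1058 0.0427] enc [0.4552 0.1055 0.044 ] ell-> [0.455  0.1057] zmed 0.034
     knob px [244.4 233. ] 67 [0.4547 0.105 ]
lids red px 241.1 176.8 circ [0.5939 0.1135 0.0352] enc [0.5938 0.1136 0.0368] ell-> [0.5938 0.1135] zmed 0.0346
     knob px [240.2 175.7] 69 [0.5926 0.1135]
pots yellow px 332.4 177.5 circ [ 0.5747 -0.1028  0.0551] enc [ 0.574  -0.1026  0.0571] ell-> [ 0.5744 -0.1028] zmed 0.1062
pots blue px 448.5 224.0 circ [ 0.4629 -0.3645  0.0481] enc [ 0.4634 -0.365   0.0513] ell-> [ 0.4627 -0.3646] zmed 0.0961
pots green px 387.5 228.7 circ [ 0.4558 -0.2273  0.0409] enc [ 0.4558 -0.2269  0.0429] ell-> [ 0.4556 -0.2272] zmed 0.0669
pots red px 386.3 175.9 circ [ 0.5806 -0.2321  0.034 ] enc [ 0.5798 -0.2321  0.0361] e
[... 474 characters left out ...]
.0353
     knob px [294.9 170.8] 135 [0.4569 0.1034]
lids red px 338.2 213.1 circ [0.5928 0.1135 0.0355] enc [0.5924 0.1146 0.0382] ell-> [0.5937 0.1128] zmed 0.035
     knob px [338.9 207.5] 130 [0.5954 0.1103]
pots yellow px 249.1 235.3 circ [ 0.5726 -0.102   0.0575] enc [ 0.5722 -0.1022  0.0598] ell-> [ 0.5744 -0.1033] zmed 0.1054
pots blue px 93.1 269.3 circ [ 0.4613 -0.3646  0.0502] enc [ 0.462  -0.3633  0.0525] ell-> [ 0.4628 -0.3657] zmed 0.0975
pots green px 160.1 233.1 circ [ 0.4541 -0.2276  0.0426] enc [ 0.4545 -0.2284  0.0457] ell-> [ 0.4551 -0.2284] zmed 0.0844
pots red px 193.1 282.5 circ [ 0.5808 -0.2328  0.0361] enc [ 0.5807 -0.233   0.0381] ell-> [ 0.5815 -0.2333] zmed 0.0735
```

```bash
python3 - <<'E'
from h import *
from workcell import *
cs={n:(np.load(f"a_{n}.npz"),camera_info(n)) for n in("top","scene")}
P=np.vstack([cloud(ci,z['d']).reshape(-1,3) for z,ci in cs.values()])
for nm,(x0,x1,y0,y1,zl) in dict(glass=(.52,.66,.18,.31,.112),jar=(.5,.65,.31,.45,.05),bottle=(.38,.52,-.17,-.05,.148),bottleall=(.38,.52,-.17,-.05,.05),shaker=(.5,.68,-.42,-.28,.08)).items():
    S=P[(P[:,0]>x0)&(P[:,0]<x1)&(P[:,1]>y0)&(P[:,1]<y1)&(P[:,2]>zl)&(P[:,2]<.3)]
    print(nm,len(S),*np.round(np.percentile(S,[2,50,98],axis=0),3).tolist())
top=cs['top'][1]
print('glass px',plane(top,[[181,176]],.12)[:, :2],'bottlecap',plane(top,[[337,233]],.16)[:,:2])
im=cv2.resize(cs['top'][0]['im'][135:280,95:285],None,fx=4,fy=4);cv2.imwrite('pics/crop2.png',im[...,::-1])
for p in [(.4535,.363,.037),(.594,.1135,.037),(.463,-.365,.1),(.58,-.232,.22)]:
  for th in (0,.5,np.pi/2):
    q=R.from_euler('z',th)*R.from_euler('x',np.pi); q=q.as_quat(); j=solve_ik(p,[q[3],*q[:3]]); print(p,th,None if j is None else np.round(j,2))
E
```

```text
glass 945 [0.558, 0.22, 0.113] [0.584, 0.245, 0.121] [0.609, 0.271, 0.125]
jar 1561 [0.545, 0.339, 0.052] [0.58, 0.371, 0.064] [0.615, 0.408, 0.069]
bottle 284 [0.431, -0.115, 0.15] [0.445, -0.104, 0.162] [0.455, -0.091, 0.166]
bottleall 1657 [0.42, -0.13, 0.055] [0.452, -0.107, 0.11] [0.517, -0.078, 0.164]
shaker 2271 [0.502, -0.391, 0.082] [0.592, -0.362, 0.108] [0.621, -0.333, 0.114]
glass px [[0.58315323 0.24262842]] bottlecap [[ 0.44323497 -0.10420613]]
(0.4535, 0.363, 0.037) 0 [ 0.61  0.59  1.59 -0.    0.96  0.61]
(0.4535, 0.363, 0.037) 0.5 [ 0.61  0.59  1.59 -0.    0.96  0.11]
(0.4535, 0.363, 0.037) 1.5707963267948966 [ 0.61  0.59  1.59 -0.    0.96 -0.96]
(0.594, 0.1135, 0.037) 0 [ 0.13  0.64  1.52 -0.    0.99  0.13]
(0.594, 0.1135, 0.037) 0.5 [ 0.13  0.64  1.52 -0.    0.99 -0.37]
(0.594, 0.1135, 0.037) 1.5707963267948966 [ 0.13  0.64  1.52 -0.    0.99 -1.44]
(0.463, -0.365, 0.1) 0 [-0.73  0.52  1.53 -0.    1.09 -0.73]
(0.463, -0.365, 0.1) 0.5 [-0.73  0.52  1.53 -0.    1.09 -1.23]
(0.463, -0.365, 0.1) 1.5707963267948966 [-0.73  0.52  1.53  0.    1.09 -2.3 ]
(0.58, -0.232, 0.22) 0 [-0.44  0.48  1.3  -0.    1.36 -0.44]
(0.58, -0.232, 0.22) 0.5 [-0.44  0.48  1.3  -0.    1.36 -0.94]
(0.58, -0.232, 0.22) 1.5707963267948966 [-0.44  0.48  1.3   0.    1.36 -2.01]
```

View pics/crop2.png

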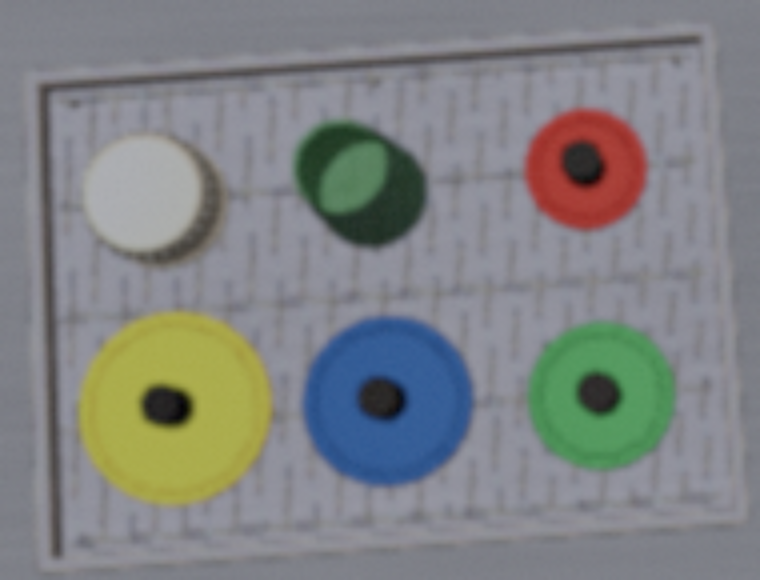

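Both views agree to about 2 mm, against 7 mm of play. I'll do the yellow lid first, with checks.

```bash
cat > act.py <<'E'
from h import *
from workcell import *
LX=dict(yellow=(.453,.363),blue=(.4545,.2345),green=(.455,.1055),red=(.5935,.1133))
PX=dict(yellow=(.5744,-.103),blue=(.4628,-.365),green=(.4555,-.2278),red=(.581,-.2325))
def quat(p):
    th=np.arctan2(p[1],p[0])+np.pi/2
    q=(R.from_euler('z',th)*R.from_euler('x',np.pi)).as_quat(); return [q[3],*q[:3]]
ZH=.25; G=.017   # TCP above lid origin
def st(t):
    s=observe(); print(t,'t',round(s['clock'],2),'tcp',np.round(s['tool_pos'],4),'F',np.round(s['wrist_force'],1),'gap',round(s['finger_gap'],4),flush=True); return s
def pick(c):
    p=LX[c]; goto([*p,.14],quat(p)); set_gripper(.05,40)
    t=move_straight([*p,.020+G],velocity=.12,contact_N=8); st(f'down contact={t}')
    set_gripper(.0,40); s=st('gripped')
    move_straight([*p,ZH],velocity=.2); return st('lifted')
def carry(c):
    p=PX[c]; goto([*p,ZH],quat(p)); return st('over pot')
def place(c,rel=True):
    p=PX[c]; z=.006+POT[c][0]-.008+G
    move_straight([*p,z+.02],velocity=.2)
    t=move_straight([*p,z-.006],velocity=.04,contact_N=4); st(f'placed contact={t} expect z {z:.4f}')
    if rel:
        set_gripper(.05); st('open'); move_straight([*p,ZH],velocity=.25); st('up')
def shot(n,f):
    ci=camera_info(n); im,d=get_image(n); cv2.imwrite(f'pics/{f}.png',im[...,::-1]); np.savez(f+'.npz',im=im,d=d); return ci,im,d
E
python3 - <<'E'
from act import *
s=pick('yellow')
if s['finger_gap']>.02:
    carry('yellow'); shot('wrist','b_wrist'); shot('scene','b_scene')
E
```

```text
down contact=False t 3.0 tcp [0.4534 0.3633 0.0378] F [ 0.3  0.1 -0.3] gap 0.0497
gripped t 3.34 tcp [0.4533 0.3633 0.0379] F [-1.6 -0.1  5.8] gap 0.0249
lifted t 4.56 tcp [0.4527 0.3628 0.2487] F [-0.3  0.3 -1.2] gap 0.0247
over pot t 6.32 tcp [ 0.5745 -0.1021  0.25  ] F [-0.6  0.5 -1.3] gap 0.0246
```

View pics/b_scene.png

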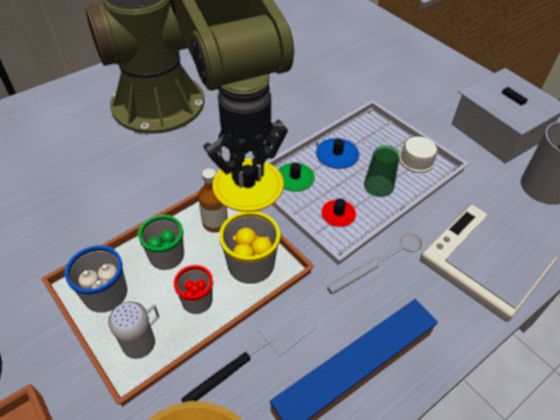

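View pics/b_wrist.png

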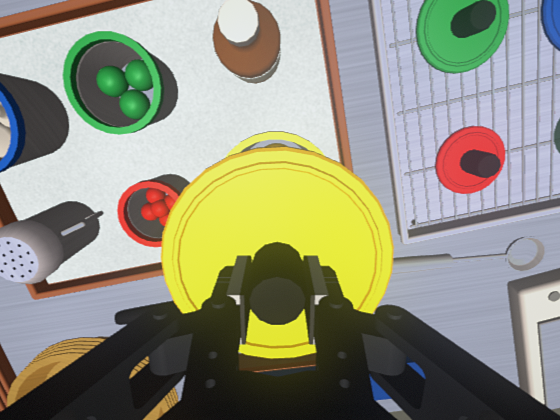

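The lid is held level by its knob (disc centred near (278,255) in the wrist view), with the yellow pot just behind it. I'll check the lid's offset in the grip and then place it.

```bash
python3 - <<'E'
from act import *
ci=camera_info('wrist'); print(np.round(plane(ci,[[162,253],[393,256],[276,148],[280,358]],.245),4))
place('yellow',rel=True)
shot('wrist','c_wrist'); shot('scene','c_scene')
E
```

```text
[[ 0.5576 -0.1577  0.245 ]
 [ 0.5794 -0.044   0.245 ]
 [ 0.5164 -0.0924  0.245 ]
 [ 0.6313 -0.1106  0.245 ]]
placed contact=True expect z 0.1150 t 7.64 tcp [ 0.5743 -0.103   0.1157] F [-0.  -0.6  0.1] gap 0.0245
open t 8.01 tcp [ 0.5742 -0.103   0.1159] F [0.3 0.6 0.5] gap 0.0502
up t 8.69 tcp [ 0.5741 -0.1029  0.2491] F [-0.1  0.8 -0.2] gap 0.0505
```

View pics/c_wrist.png

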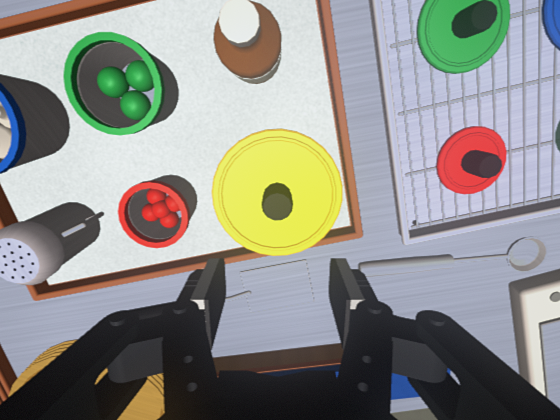

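View pics/c_scene.png

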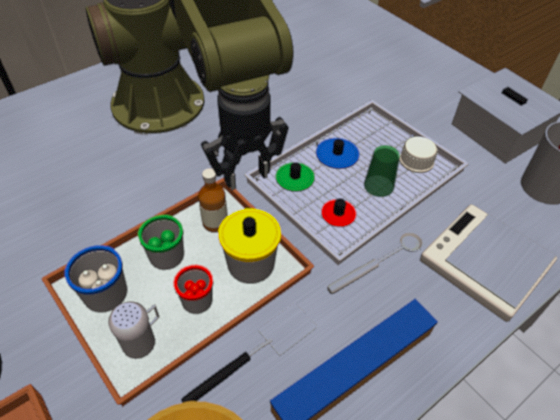

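The wrist view shows the yellow lid flat and centred on its pot at (277,192). Contact came at the expected height. Next are the other three, stopping if any check fails.

```bash
python3 - <<'E'
from act import *
for c in ('blue','green','red'):
    print(c)
    s=pick(c)
    if s['finger_gap']<.02: print('MISS');break
    carry(c); place(c); shot('wrist','d_'+c)
    if abs(observe()['tool_pos'][2]-.25)>.01: break
goto([.35,.35,.35],quat((.35,.35)))
shot('top','e_top'); shot('scene','e_scene'); st('end')
E
```

```text
blue
down contact=False t 11.42 tcp [0.4549 0.2347 0.0377] F [-0.3  0.5  0.3] gap 0.0497
gripped t 11.76 tcp [0.4549 0.2346 0.0378] F [-1.  -0.4  6.3] gap 0.025
lifted t 12.97 tcp [0.4541 0.2343 0.2489] F [-0.1  0.3 -2.1] gap 0.0248
over pot t 15.12 tcp [ 0.4633 -0.3643  0.2501] F [-0.7 -0.1 -0.4] gap 0.0247
placed contact=True expect z 0.1050 t 16.41 tcp [ 0.4629 -0.3651  0.1056] F [ 0.8 -0.5  3.8] gap 0.0249
open t 16.77 tcp [ 0.4626 -0.3648  0.1053] F [0.1 0.1 0.2] gap 0.0503
up t 17.5 tcp [ 0.4625 -0.3647  0.2484] F [ 0.2 -0.3 -0.5] gap 0.0499
green
down contact=False t 20.53 tcp [0.4554 0.1056 0.0376] F [ 0.4 -0.3 -0.3] gap 0.0499
gripped t 20.88 tcp [0.4554 0.1056 0.0377] F [-1.8  0.   4.9] gap 0.0249
lifted t 22.09 tcp [0.4546 0.1054 0.249 ] F [ 0.6  0.7 -1.9] gap 0.0249
over pot t 23.35 tcp [ 0.4558 -0.2269  0.2499] F [-0.4  0.  -1.1] gap 0.0247
placed contact=True expect z 0.0950 t 24.68 tcp [ 0.4556 -0.2279  0.0955] F [ 1.3 -0.2  2.4] gap 0.0251
open t 25.05 tcp [ 0.4553 -0.2277  0.0955] F [ 0.1 -0.   0.2] gap 0.0497
up t 25.82 tcp [ 0.4551 -0.2276  0.2485] F [-0.6  0.3 -0.4] gap 0.0503
red
down contact=False t 28.52 tcp [0.594  0.1134 0.0378] F [ 0.3  0.5 -0.1] gap 0.0504
gripped t 28.87 tcp [0.5939 0.1133 0.0379] F [-1.8 -0.3  6.7] gap 0.0251
lifted t 30.08 tcp [0.5931 0.1132 0.2487] F [-0.4 -0.  -1.4] gap 0.025
over pot t 31.38 tcp [ 0.5814 -0.2314  0.25  ] F [ 0.2  1.1 -1.4] gap 0.0251
placed contact=True expect z 0.0850 t 32.76 tcp [ 0.5809 -0.2325  0.0857] F [-0.2 -0.8  0.5] gap 0.0245
open t 33.12 tcp [ 0.5807 -0.2323  0.0858] F [ 0.3 -0.3 -0.6] gap 0.05
up t 33.93 tcp [ 0.5806 -0.2323  0.2484] F [ 0.4 -0.2 -1.1] gap 0.0502
end t 36.35 tcp [0.3505 0.3497 0.3498] F [-0.   0.5 -0.2] gap 0.0504
```

```bash
python3 - <<'E'
from act import *
import m
for n in('top','scene'):
    z=np.load(f'e_{n}.npz');im,d=z['im'],z['d'];P=cloud(camera_info(n),d)
    print(n)
    for c,p in PX.items():
        zt=.006+POT[c][0]-.008
        rr=np.hypot(P[...,0]-p[0],P[...,1]-p[1])
        S=(rr<LID[c]-.006)&(rr>.022)&(d>0)&(abs(P[...,2]-zt-.013)<.015)&(m.msk(im,c)>0)
        Q=P[S]; A=np.c_[Q[:,:2]-p,np.ones(len(Q))]; co=np.linalg.lstsq(A,Q[:,2],rcond=None)[0]
        K=(rr<.03)&(P[...,2]>zt+.035)&(P[...,2]<zt+.06)
        B=(m.msk(im,c)>0)&(rr<LID[c]+.02)&(abs(P[...,2]-zt-.013)<.02)
        cn=max(cv2.findContours(B.astype(np.uint8),0,1)[0],key=len)[:,0]
        print(c,S.sum(),'disc z',round(co[2],4),'expect',round(zt+.013,4),'tilt deg',round(np.degrees(np.hypot(*co[:2])),2),'centre-pot',np.round(circ(plane(camera_info(n),cn,zt+.013))[:2]-p,4))
    z0=np.load(f'a_{n}.npz'); D=np.abs(im.astype(int)-z0['im']).sum(2)
    P0=cloud(camera_info(n),z0['d'])
    for nm,(x0,x1,y0,y1,zl) in dict(glass=(.52,.66,.18,.31,.05),bottle=(.40,.49,-.16,-.06,.05)).items():
        f=lambda P:np.round(np.median(P[(P[...,0]>x0)&(P[...,0]<x1)&(P[...,1]>y0)&(P[...,1]<y1)&(P[...,2]>zl)&(P[...,2]<.18)],0),4)
        print(nm,f(P0),f(P))
E
```

```text
top
lids yellow px 138.4 236.5 circ [0.4534 0.3634 0.0573] enc [0.4535 0.3636 0.0588] ell-> [0.453  0.3633] zmed 0.0339
     knob px [136.3 236.1] 83 [0.4527 0.3619]
lids blue px 191.5 234.9 circ [0.4546 0.2347 0.0492] enc [0.4546 0.2347 0.0504] ell-> [0.4543 0.2347] zmed 0.0341
     knob px [190.1 234.2] 77 [0.4546 0.2338]
lids green px 244.9 233.5 circ [0.4552 0.1058 0.0427] enc [0.4552 0.1055 0.044 ] ell-> [0.455  0.1057] zmed 0.034
     knob px [244.4 233. ] 67 [0.4547 0.105 ]
lids red px 241.1 176.8 circ [0.5939 0.1135 0.0352] enc [0.5938 0.1136 0.0368] ell-> [0.5938 0.1135] zmed 0.0346
     knob px [240.2 175.7] 69 [0.5926 0.1135]
pots yellow px 332.4 177.5 circ [ 0.5747 -0.1028  0.0551] enc [ 0.574  -0.1026  0.0571] ell-> [ 0.5744 -0.1028] zmed 0.1062
pots blue px 448.5 224.0 circ [ 0.4629 -0.3645  0.0481] enc [ 0.4634 -0.365   0.0513] ell-> [ 0.4627 -0.3646] zmed 0.0961
pots green px 387.5 228.7 circ [ 0.4558 -0.2273  0.0409] enc [ 0.4558 -0.2269  0.0429] ell-> [ 0.4556 -0.2272] zmed 0.0669
pots red px 386.3 175.9 circ [ 0.5806 -0.2321  0.034 ] enc [ 0.5798 -0.2321  0.0361] e
[... 1342 characters left out ...]
een 620 disc z 0.0924 expect 0.091 tilt deg 0.14 centre-pot [-0.0001  0.0014]
red 302 disc z 0.0827 expect 0.081 tilt deg 0.21 centre-pot [-0.0004  0.0018]
glass [0.5769 0.2395 0.1188] [0.5775 0.2387 0.1191]
bottle [ 0.44   -0.0991  0.1141] [ 0.44   -0.0992  0.1145]
scene
yellow 1606 disc z 0.1134 expect 0.111 tilt deg 0.14 centre-pot [-0.0019  0.0016]
blue 1275 disc z 0.1035 expect 0.101 tilt deg 0.26 centre-pot [-0.0005  0.0017]
green 633 disc z 0.0935 expect 0.091 tilt deg 0.3 centre-pot [-0.0014  0.0014]
red 396 disc z 0.0835 expect 0.081 tilt deg 0.41 centre-pot [0.0002 0.0006]
glass [0.5925 0.2308 0.1035] [0.5926 0.2312 0.1034]
bottle [ 0.4552 -0.1102  0.108 ] [ 0.4553 -0.1103  0.1076]
```

View pics/e_scene.png

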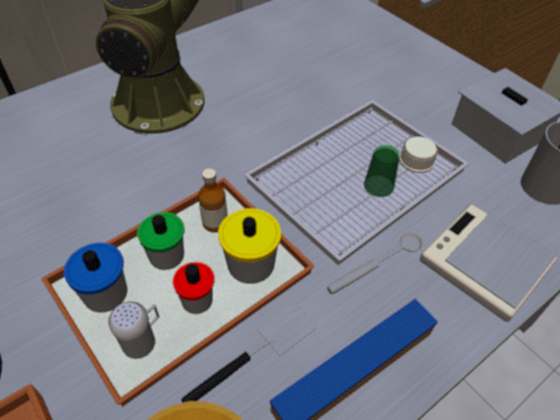

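View pics/e_top.png

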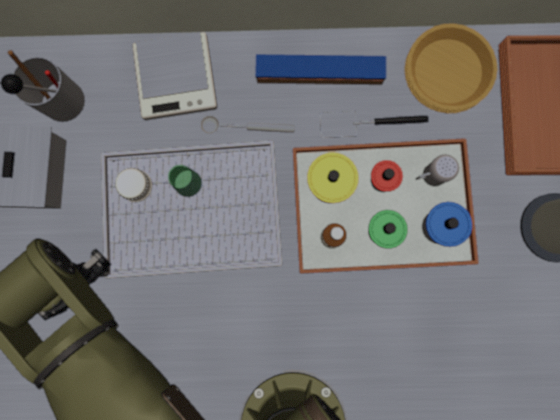

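All four lids are flat and home. The consistent 1.5–2.5 mm height offset is camera bias, as the lids read about 1–2 mm high on the rack too. I'm handing the job in.

```bash
python3 -c "
from workcell import *
job_done()"
```

```text
the job is handed in; nothing more can be done
```

All four lids are on the pots with the matching rims, and I handed the job in at about 36 s on the robot's clock, with the arm well clear. I picked each lid up by its knob and lowered it until it touched the rim. Contact came within 1 mm of the expected height each time.

- **Fit:** in the last top and scene views every lid is flat (tilt 0.4° or less). Each is within about 2.5 mm of its pot's original centre, against about 7 mm of play.
- **Surroundings:** the glass and bottle readings are within 1 mm of where they started, and both are still upright. The pots show no visible shift.
- **Disagreement:** the cameras' depth put the lid discs 1.5–2.5 mm higher than expected. They read about 1–2 mm high on the rack too, so I took it as calibration bias.

No check failed.

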